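# Stir bars into two culture jars, then shield the wide jar with its lid

### The job

Drop one stir bar from the steel tray into each of the two empty open jars, one at a time, letting go right at the mouth of the jar and not from high above it. Then pick up the vented lid from the tray, carry it over the row of full jars and hold it level and centred about a centimetre above the mouth of the wide open jar as a dust shield, never letting it touch that jar; finish while still holding it there in the gripper. Leave the full jars and the other ware on the bench where they stand, and keep the two open jars standing about where they are.

Things in the scene. Friction and masses are not known exactly. Their poses are not given: they have to be found in the camera images.
- stir_a (a point): centre of a white stir bar (plastic-coated magnet, octagonal, 40 mm long, 10 mm thick, 13 g) lying flat in the steel tray, on the tray's floor (3 mm above the bench; the tray's rim is 18 mm above the bench). Its x axis runs along its length. The two bars are identical and interchangeable
- stir_b (a point): centre of the other, identical stir bar, lying in the same tray; x axis along its length
- lid_port (a point): centre of the vent port of the loose white lid that lies open side down in the tray. The port is an upright plastic cylinder 28 mm wide and 22 mm high on the middle of the lid's flat top, and is the place to grip. The lid is 90 mm wide with a skirt 16 mm high (outside); this point lies 27 mm above the skirt's lower edge, 11 mm above the lid's flat top and 11 mm below the port's top. z axis up, square to the lid; about 50 g
- lid: the same lid; origin at the centre of the plane of its skirt's lower edge, z axis up through the port
- bar_a: the first stir bar; origin 5 mm below its centre as it lies at the start, x axis along its length
- bar_b: the second stir bar, likewise
- tray: shallow steel tray, 300 mm along its x, 200 mm along its y, walls 18 mm high and 3 mm thick with a 5 mm lip round them, floor 3 mm thick, fixed to the bench; origin: centre of its underside. It holds the two stir bars towards its +x end and the lid towards its -x end
- wide_mouth (a point): centre of the mouth of the wide open jar, in the plane of its rim, 120 mm above the bench; z axis up
- wide_jar: the wide one of the two open jars (the one the lid fits): open empty clear-glass jar standing upright, loose on the bench; body 96 mm wide, 120 mm high, mouth 76 mm across inside and 84 mm outside, floor 6 mm thick. Origin: centre of its underside, z up
- small_mouth (a point): centre of the mouth of the small open jar, in the plane of its rim, 98 mm above the bench; z axis up
- small_jar: the small one of the two open jars: open empty clear-glass jar standing upright, loose on the bench; body 76 mm wide, 98 mm high, mouth 58 mm across inside and 66 mm outside, floor 6 mm thick. Origin: centre of its underside, z up
- row_near: preserving jar full of culture, identical to the other two of the row: glass body 96 mm wide, white lid 90 mm wide, vent port 28 mm wide on top; 144 mm high in all. Leave it alone; the way from the tray to the open jars leads over this row. Origin: centre of its underside, z up
- row_mid: preserving jar full of culture, identical to the other two of the row: glass body 96 mm wide, white lid 90 mm wide, vent port 28 mm wide on top; 144 mm high in all. Leave it alone; the way from the tray to the open jars leads over this row. Origin: centre of its underside, z up
- row_far: preserving jar full of culture, identical to the other two of the row: glass body 96 mm wide, white lid 90 mm wide, vent port 28 mm wide on top; 144 mm high in all. Leave it alone; the way from the tray to the open jars leads over this row. Origin: centre of its underside, z up
- beaker: empty glass beaker, 70 mm wide, 95 mm high; bystander. Origin: centre of its underside
- dish: glass culture dish with cover, 98 mm wide, 21 mm high; bystander. Origin: centre of its underside
- forceps_can: steel can 64 mm wide, 100 mm high, with forceps standing in it up to 205 mm; bystander. Origin: centre of its underside
- spray: clear plastic bottle with white cap, 60 mm wide, 150 mm high; bystander. Origin: centre of its underside

How it is judged:
On the way, in this order (a step that is already met when the one before it is completed fails the run):
1. one stir bar lies in one of the open jars, let go (((horizontal distance between stir_a and wide_mouth below 0.036 m and z of stir_a in the frame of wide_jar between 0 and 0.04 m) or (horizontal distance between stir_a and small_mouth below 0.028 m and z of stir_a in the frame of small_jar between 0 and 0.04 m) or (horizontal distance between stir_b and wide_mouth below 0.036 m and z of stir_b in the frame of wide_jar between 0 and 0.04 m) or (horizontal distance between stir_b and small_mouth below 0.028 m and z of stir_b in the frame of small_jar between 0 and 0.04 m)) and contact force between the fingers and bar_a below 0.1 N and contact force between the fingers and bar_b below 0.1 N), for 0.2 s.
2. one stir bar lies in each of the two open jars, let go ((((horizontal distance between stir_a and wide_mouth below 0.036 m and z of stir_a in the frame of wide_jar between 0 and 0.04 m) and (horizontal distance between stir_b and small_mouth below 0.028 m and z of stir_b in the frame of small_jar between 0 and 0.04 m)) or ((horizontal distance between stir_b and wide_mouth below 0.036 m and z of stir_b in the frame of wide_jar between 0 and 0.04 m) and (horizontal distance between stir_a and small_mouth below 0.028 m and z of stir_a in the frame of small_jar between 0 and 0.04 m))) and contact force between the fingers and bar_a below 0.1 N and contact force between the fingers and bar_b below 0.1 N), for 0.2 s.
3. the lid, held in the fingers, passes over the row of full jars (height (world z) of lid above 0.146 m and contact force between the fingers and lid above 1 N and (horizontal distance between lid and row_near below 0.09 m or horizontal distance between lid and row_mid below 0.09 m or horizontal distance between lid and row_far below 0.09 m)), for 0.05 s.
At the end, for the whole second after the job is handed in: A stir bar lies in each open jar; the lid is gripped, still, level (0.1 rad), 4 to 20 mm above the wide jar's rim, centred to 9 mm, touching no jar. Open jars stand upright within 40 mm, all other ware within 20 mm, of where they stood (all of step 2 and z of lid in the frame of wide_mouth between 0.004 and 0.02 m and horizontal distance between lid and wide_mouth below 0.009 m and angle between each of lid, wide_jar, small_jar's own z axis and vertical below 0.1 rad and contact force between the fingers and lid above 1 N and contact force between lid and wide_jar below 0.05 N and contact force between lid and small_jar below 0.05 N and linear speed of lid below 0.02 m/s and distance of each of wide_jar, small_jar from where it was at the start of the episode below 0.04 m and distance of each of row_near, row_mid, row_far, beaker, dish, forceps_can, spray from where it was at the start of the episode below 0.02 m and angle between each of row_near, row_mid, row_far, beaker, dish, forceps_can, spray's own z axis and vertical below 0.15 rad); the arm keeps its last pose, push and grip.
It fails at once if the lid touches the wide jar (contact force between lid and wide_jar above 0.3 N).
It fails at once if a stir bar is dropped from high above (it falls faster than 1.85 m/s, about 6 cm above the mouth) (linear speed of any of bar_a, bar_b above 1.85 m/s).
It fails at once if a full jar or other ware is knocked over or shifted by more than 20 mm (not (distance of row_near from where it was at the start of the episode below 0.02 m) or not (distance of row_mid from where it was at the start of the episode below 0.02 m) or not (distance of row_far from where it was at the start of the episode below 0.02 m) or not (distance of beaker from where it was at the start of the episode below 0.02 m) or not (distance of dish from where it was at the start of the episode below 0.02 m) or not (distance of forceps_can from where it was at the start of the episode below 0.02 m) or not (distance of spray from where it was at the start of the episode below 0.02 m) or not (angle between row_near's own z axis and vertical below 0.15 rad) or not (angle between row_mid's own z axis and vertical below 0.15 rad) or not (angle between row_far's own z axis and vertical below 0.15 rad) or not (angle between beaker's own z axis and vertical below 0.15 rad) or not (angle between dish's own z axis and vertical below 0.15 rad) or not (angle between forceps_can's own z axis and vertical below 0.15 rad) or not (angle between spray's own z axis and vertical below 0.15 rad)).
It fails at once if an open jar is knocked over (angle between any of wide_jar, small_jar's own z axis and vertical above 0.5 rad).
It also fails if it takes over 72 s, if anything falls off the work surface, if the arm or the gripper's body presses on something with over 40 N, if the wrist force passes 120 N, or if a joint passes its speed limit or range.

### The arm

A 7-joint arm with a two-finger parallel gripper is mounted at the origin on the work surface. World frame = base frame: x ahead of the robot, y to its left, z up, the work surface at z = 0. Lengths are in m, angles in rad, forces in N, time in s.
With the tool pointing down it reaches from about 0.35 to 0.9 m from the base axis. Payload 19.9 kg.
Tool frame: the origin (TCP) lies between the finger pads; the fingertips stand 19 mm ahead of it and the grasp point (between the pads) is the TCP; z points along the fingers, y is the line along which they close (so a half turn about z gives the same grasp; the last joint's range is limited). The gripper opens to 94 mm and grips with 3 to 60 N. Pads are 16 mm wide; open, the fingers measure 119 mm over their backs; the gripper's body (75 mm by 177 mm) begins 78 mm behind the grasp point.
Start: joints at [1.089, 0.417, -0.01, 1.614, 0.005, 1.111, -0.053], TCP at [0.267, -0.565, 0.224] pointing down, gripper open.
Joint ranges: [-2.81, 2.81], [-0.39, 2.02], [-1.27, 1.25], [0.06, 2.57], [-1.19, 4.33], [0.19, 2], [-2.82, 2.82]. Speed limits (rad/s): [1.89, 1.89, 2.39, 2.39, 3.01, 3.01, 3.01].

### API

Orientations are given as a 3x3 rotation matrix whose columns are the frame's x, y, z axes.
In Python, from rig import robot gives the robot as it stands. Calls block until the motion is done:
- robot.move_ptp(position, orientation): joint-space move of the TCP to a pose.
- robot.move_linear(position, velocity=0.15, frame=None, threshold=None): straight line of the TCP; frame=None keeps the orientation; velocity is the mean speed in m/s. With threshold (N) it stops when the force on the tool has changed by that much, and returns True; else False.
- robot.goto_joints(angles): joint-space move.
- robot.gripper_to(opening): finger opening in m; the grip force is fixed at half the most; returns when the fingers have stopped.
- robot.pause(seconds).
- robot.ik(position, orientation): joint angles nearest the present ones, or None.
- robot.get_state(): the state.
- robot.grab_frame(name): name is "scene" or "side" or "wrist"; returns the picture (400x640x3 uint8, red, green, blue); there is no depth.
- robot.camera_info(name): a dict with "fx", "fy", "cx", "cy" (pixels), "rvec" (rotation vector, rad) and "tvec" (3), from world to camera coordinates, as OpenCV has them. Camera axes: x right, y down, z forward; pixel columns grow to the right and rows downward; lengths in m; the calibration is good to about 2 mm. A picture is of the moment at which its call begins: read the wrist's pose just before it. camera_info takes no time and is no camera call; for the wrist camera it gives the pose at the moment of the call.
A pose or a line that the arm cannot do raises robot.PlanningError and nothing moves.
- robot.sign_off(): hands the job in; it is judged then, once.
The state is a dict: "time": time; "qpos": joint angles; "joint_vel": joint speeds; "effort": joint torques, N m; "ee_pos": TCP position; "tool_rot": TCP orientation; "force": force on the tool from outside, world axes, zero at the start; "moment": the same for the moment, N m; "opening": finger opening in m; "grasp_force": force on a finger pad.
Only numpy, scipy, OpenCV 4.12 (cv2) and the standard library are available. Lean on these libraries where they do the work, as an engineer would, in place of code of your own. Each camera call takes 0.05 s, during which the arm holds its last target. There are 200 camera calls.

## Working session

There is one attempt and no reset: what is moved stays moved. The work goes in short steps, each a Python script; the robot and the scene stay as the last script left them, time stands still between calls to the robot, and variables do not carry over. Pictures are saved under pics/ and viewed, at most 12 in all, crops included, and the job is handed in when it is done.

```bash
mkdir -p pics; ls; python3 - <<'E'
from rig import robot
import cv2
for n in ["scene","side","wrist"]:
    i=robot.camera_info(n); print(n,i)
    cv2.imwrite(f"pics/{n}0.png",robot.grab_frame(n)[:,:,::-1])
s=robot.get_state();print(s["time"],s["tool_rot"],s["opening"])
E
```

```text
pics
scene {'fx': 419.3459002280585, 'fy': 419.3459002280585, 'cx': 316.4806262385767, 'cy': 198.49438312266244, 'rvec': array([ 2.23923493,  1.31292541, -0.40394394]), 'tvec': array([-0.26609007, -0.38278188,  1.40583679])}
side {'fx': 439.9656172627658, 'fy': 439.9656172627658, 'cx': 316.0449272388046, 'cy': 201.4020414204569, 'rvec': array([ 1.09520572, -2.43943517,  0.98918489]), 'tvec': array([0.37510732, 0.40980611, 0.87605325])}
wrist {'fx': 339.26054618155285, 'fy': 339.26054618155285, 'cx': 311.44536093272205, 'cy': 201.93194045489062, 'rvec': array([-2.47945029,  1.57194915,  0.18765694]), 'tvec': array([-0.62488142, -0.02364777,  0.39030612])}
0.15 [[ 9.04396823e-01  4.26692127e-01 -4.63223101e-04]
 [ 4.26692371e-01 -9.04396473e-01  8.00066697e-04]
 [-7.75551786e-05 -9.21231543e-04 -9.99999573e-01]] 0.09435756509266914
```

View pics/scene0.png

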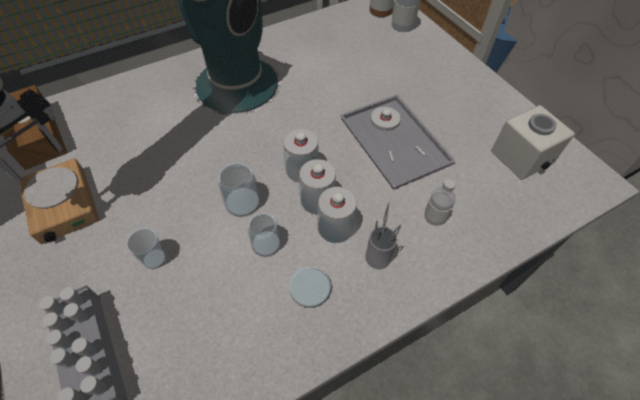

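View pics/side0.png

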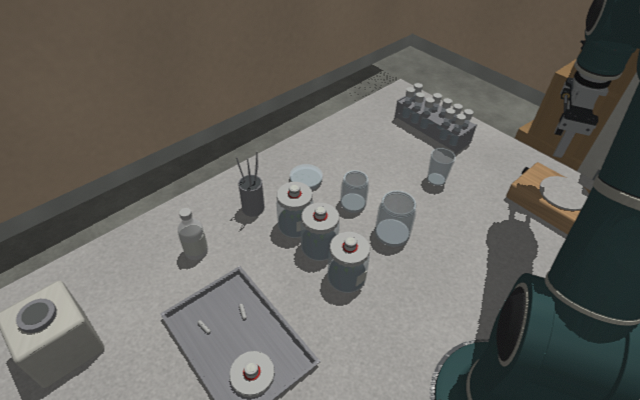

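Scene view: tray with bars at about (391,155) and (421,150) and the lid at (386,115). The row is at (300,150), (317,180), (337,210), with the wide jar at (238,190) and the small jar at (264,235). The side view agrees: bars (242,312) and (204,327), lid port (251,371), wide mouth ~(396,205), small mouth ~(355,180).

```bash
cat > h.py <<'E'
import numpy as np, cv2
from rig import robot
def back(info,px,z):
    "pixel -> world point on the plane at height z"
    R=cv2.Rodrigues(info["rvec"])[0]; c=-R.T@info["tvec"]
    d=R.T@np.array([(px[0]-info["cx"])/info["fx"],(px[1]-info["cy"])/info["fy"],1])
    return c+d*(z-c[2])/d[2]
def proj(info,P):
    K=np.array([[info["fx"],0,info["cx"]],[0,info["fy"],info["cy"]],[0,0,1.]])
    return cv2.projectPoints(np.atleast_2d(np.float64(P)),info["rvec"],info["tvec"],K,None)[0][:,0]
def down(a):
    "tool pointing down, closing axis y at world angle a"
    y=np.array([np.cos(a),np.sin(a),0]); z=np.array([0,0,-1.])
    return np.column_stack([np.cross(y,z),y,z])
def snap(n,name):
    i=robot.camera_info(n); im=robot.grab_frame(n)[:,:,::-1].copy(); cv2.imwrite(f"pics/{name}.png",im); return i,im
E
python3 - <<'E'
from h import *
np.set_printoptions(precision=3,suppress=True)
sc,si=robot.camera_info("scene"),robot.camera_info("side")
for n,z,a,b in [("bar1",.008,(391,155),(242,312)),("bar2",.008,(421,150),(204,327)),("porttop",.041,(386,112),(251,369)),
 ("near",.144,(300,135),(350,242)),("mid",.144,(318,165),(320,211)),("far",.144,(338,195),(295,189)),
 ("wide",.12,(237,178),(396,206)),("small",.098,(263,225),(355,181)),("beak",.095,(144,240),(441,156)),("dish",.021,(310,286),(306,176)),
 ("can",.1,(382,237),(251,183)),("spray",.15,(448,187),(186,214))]:
    print(n,back(sc,a,z),back(si,b,z))
for nm,inf,pts in [("scene",sc,[(341,121),(397,97),(452,158),(396,185)]),("side",si,[(162,318),(240,269),(318,361)])]:
    for p in pts: print("tray",nm,back(inf,p,.018))
w=robot.camera_info("wrist");s=robot.get_state()
R=cv2.Rodrigues(w["rvec"])[0];c=-R.T@w["tvec"]
print("cam in tool",s["tool_rot"].T@(c-s["ee_pos"]),"\n",s["tool_rot"].T@R.T)
E
python3 - <<'E'
import cv2
s=cv2.imread('pics/scene0.png')[150:270,190:300]; t=cv2.imread('pics/side0.png')[150:260,330:430]
a=cv2.resize(s,(400,436),interpolation=cv2.INTER_CUBIC);b=cv2.resize(t,(396,436),interpolation=cv2.INTER_CUBIC)
cv2.imwrite('pics/crop.png',cv2.hconcat([a,b]))
E
```

```text
bar1 [0.511 0.268 0.008] [0.514 0.269 0.008]
bar2 [0.538 0.356 0.008] [0.54  0.354 0.008]
porttop [0.384 0.332 0.041] [0.381 0.338 0.041]
near [0.426 0.018 0.144] [0.425 0.024 0.144]
mid [0.535 0.01  0.144] [0.538 0.011 0.144]
far [0.636 0.006 0.144] [0.633 0.008 0.144]
wide [ 0.456 -0.175  0.12 ] [ 0.443 -0.157  0.12 ]
small [ 0.597 -0.173  0.098] [ 0.587 -0.162  0.098]
beak [ 0.498 -0.429  0.095] [ 0.5   -0.425  0.095]
dish [ 0.755 -0.135  0.021] [ 0.75  -0.131  0.021]
can [0.761 0.052 0.1  ] [0.762 0.053 0.1  ]
spray [0.745 0.241 0.15 ] [0.731 0.254 0.15 ]
tray scene [0.331 0.206 0.018]
tray scene [0.327 0.418 0.018]
tray scene [0.612 0.408 0.018]
tray scene [0.612 0.212 0.018]
tray side [0.614 0.413 0.018]
tray side [0.608 0.207 0.018]
tray side [0.311 0.22  0.018]
cam in tool [ 0.069  0.    -0.161] 
 [[-0.    -0.972 -0.235]
 [ 1.    -0.     0.001]
 [-0.001 -0.235  0.972]]
```

View pics/crop.png

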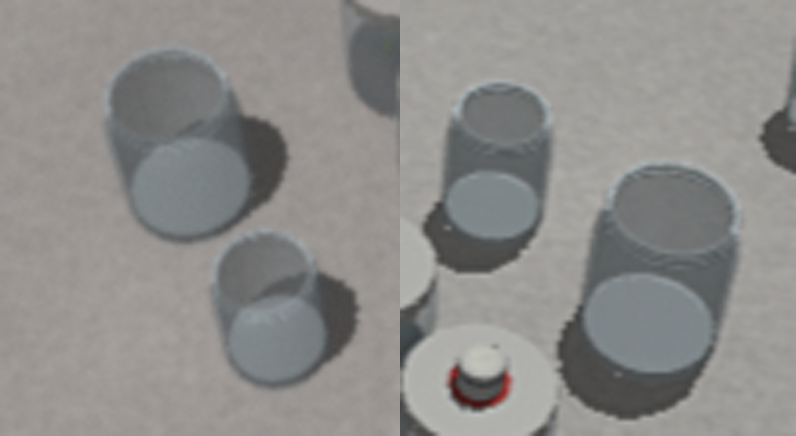

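Rims from the crop: scene wide (236.2,176.7), small (262.6,225); side wide (399,203), small (355.5,178.8). Next is a closer look at the tray with the wrist camera.

```bash
python3 - <<'E'
from h import *
np.set_printoptions(precision=4,suppress=True)
sc,si=robot.camera_info("scene"),robot.camera_info("side")
for n,z,a,b in [("wide",.12,(236.2,176.7),(399,203)),("small",.098,(262.6,225),(355.5,178.8))]:
    print(n,back(sc,a,z),back(si,b,z))
s=robot.get_state()
robot.move_linear(s["ee_pos"]+[0,0,.10],velocity=.25)
robot.move_ptp([.47,.30,.30],down(0.55))
print(robot.get_state()["time"],robot.get_state()["qpos"])
i,im=snap("wrist","w1")
print(proj(i,[[.512,.268,.008],[.539,.355,.008],[.382,.335,.041]]))
g=im.min(axis=2); m=(g>150).astype(np.uint8)
n,l,st,ce=cv2.connectedComponentsWithStats(m)
for k in range(1,n):
    if st[k,4]>60:
        r=cv2.minAreaRect(np.argwhere(l==k)[:,::-1].astype(np.float32)); print(st[k],ce[k],r, back(i,ce[k],.008))
E
```

```text
wide [ 0.4517 -0.1755  0.12  ] [ 0.4443 -0.1705  0.12  ]
small [ 0.5963 -0.1739  0.098 ] [ 0.5923 -0.1695  0.098 ]
3.8167 [ 0.2603  0.4549 -1.173   1.6639  0.432   1.3153 -0.4405]
[[324.7353 206.2995]
 [376.3712 162.664 ]
 [263.2134 111.9289]]
[    0     0   249    66 10589] [94.4426 25.0142] ((124.0, 32.5), (65.0, 248.0), 90.0) [0.1517 0.3151 0.008 ]
[  377     0   263   301 47142] [509.2628 147.9441] ((507.99993896484375, 149.99996948242188), (261.99993896484375, 299.99993896484375), 0.0) [0.678  0.4628 0.008 ]
[ 600   13   40   88 1888] [625.4942  60.8792] ((619.5, 56.5), (87.0, 39.0), 90.0) [0.733  0.6224 0.008 ]
[308  85  31   4  71] [323.4366  86.6479] ((323.0, 86.5), (30.0, 3.0), -0.0) [0.4277 0.4001 0.008 ]
[  186    95   257   175 25234] [319.3334 168.2329] ((314.665283203125, 157.01193237304688), (220.7990264892578, 141.83416748046875), 33.17851257324219) [0.4779 0.3089 0.008 ]
[    0   124   420   177 32869] [177.3143 230.7143] ((209.5, 212.0), (419.0, 176.0), 0.0) [0.3544 0.1302 0.008 ]
[ 160  339   64   50 1688] [190.7103 367.6866] ((191.5, 363.5), (49.0, 63.0), 90.0) [ 0.4712 -0.061   0.008 ]
[284 339  14  14  61] [288.9508 343.0984] ((288.2500305175781, 343.2500305175781), (6.363960266113281, 18.384775161743164), 45.0) [0.5795 0.0565 0.008 ]
[ 328  339  141   41 4248] [397.9091 357.811 ] ((398.0, 359.0), (40.0, 140.0), 90.0) [0.7364 0.1219 0.008 ]
```

View pics/w1.png

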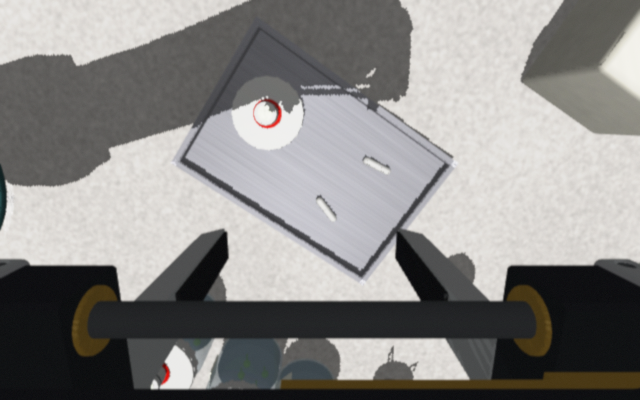

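Wrist view: bar 1 at about (326,208), bar 2 at (376,164) and the lid port at (266,113), as predicted. I'll segment the bars for position and angle, then pick up the first.

```bash
cat >> h.py <<'E'
def bars(i,im,guess):
    "centre and angle of the bar near each guess, from bright pixels in a window"
    g=im.min(axis=2); out=[]
    for p in guess:
        u,v=np.int32(proj(i,[*p,.008])[0].round()); w=24
        sub=g[v-w:v+w,u-w:u+w]; t=max(np.percentile(sub,50)+35,190)
        n,l,st,ce=cv2.connectedComponentsWithStats((sub>t).astype(np.uint8))
        k=1+np.argmax(st[1:,4])
        P=np.array([back(i,(x+u-w,y+v-w),.013)[:2] for y,x in np.argwhere(l==k)],np.float32)
        (c,sz,_)=r=cv2.minAreaRect(P); b=cv2.boxPoints(r)
        e=max(b[1]-b[0],b[2]-b[1],key=np.linalg.norm)
        out.append((np.array(c),np.arctan2(e[1],e[0])%np.pi,np.array(sz)))
    return out
E
python3 - <<'E'
from h import *
np.set_printoptions(precision=4,suppress=True)
i=robot.camera_info("wrist"); im=cv2.imread("pics/w1.png")
for b in bars(i,im,[(.512,.268),(.539,.355)]): print(b)
print(back(i,(267,112),.041))
s=robot.get_state()
for a in np.arange(-2.5,3.2,.3):
    q=robot.ik([.51,.268,.10],down(a)); print(round(a,2),q)
E
```

```text
(array([0.5065, 0.2686]), np.float32(2.7533271), array([0.0016, 0.0108]))
(array([0.5408, 0.3511]), np.float32(0.06389299), array([0.032 , 0.0043]))
[0.3858 0.3374 0.041 ]
-2.5 [-1.1961  0.6598  0.8984  1.8625 -0.6378  0.9362 -2.5005]
-2.2 [-1.0774  0.5839  0.7157  1.8591 -0.4879  0.8814 -2.3242]
-1.9 [-0.1544  0.5271 -0.4933  1.8272  0.318   0.8661 -2.6994]
-1.6 [-0.1147  0.5385 -0.5465  1.8259  0.3545  0.8755 -2.4287]
-1.3 [-0.0733  0.5522 -0.6028  1.8245  0.3938  0.8867 -2.1601]
-1.0 [-0.0313  0.5682 -0.6608  1.8231  0.4353  0.8998 -1.8929]
-0.7 [ 0.0093  0.5859 -0.7181  1.8218  0.4772  0.9143 -1.6256]
-0.4 [ 0.0499  0.6063 -0.7769  1.8206  0.5212  0.9312 -1.3598]
-0.1 [ 0.091   0.6302 -0.8382  1.8193  0.5683  0.9511 -1.0959]
0.2 [ 0.1303  0.6569 -0.8991  1.8182  0.6163  0.9736 -0.8322]
0.5 [ 0.1673  0.6861 -0.9589  1.8171  0.6648  0.9985 -0.5683]
0.8 [ 0.2017  0.7178 -1.0174  1.8161  0.7132  1.0259 -0.3037]
1.1 [ 0.2331  0.7517 -1.0739  1.8153  0.7612  1.0557 -0.0381]
1.4 [ 0.254   0.7777 -1.114   1.8147  0.7959  1.0788  0.2376]
1.7 [ 0.2769  0.8102 -1.1606  1.8141  0.8367  1.1079  0.5095]
2.0 [ 0.3029  0.8537 -1.2181  1.8135  0.888   1.1476  0.7751]
2.3 [ 0.3173  0.8821 -1.2531  1.8131  0.9195  1.1738  1.0546]
2.6 [ 0.3204  0.8886 -1.2608  1.8131  0.9265  1.1798  1.3501]
2.9 [ 0.2399  0.7598 -1.0868  1.8151  0.7723  1.0629  1.7541]
```

```bash
python3 - <<'E'
from h import *
np.set_printoptions(precision=4,suppress=True)
i=robot.camera_info("wrist")
A=[]
for e in [((319.5,197.5),(334,219)),((364,158.5),(389.5,170.5))]:
    p,q=back(i,e[0],.010),back(i,e[1],.010); d=q-p; A.append(np.arctan2(d[1],d[0])); print((p+q)/2,np.linalg.norm(d),A[-1])
robot.goto_joints([-.5,.417,0,1.614,0,1.111,-.05]); s=robot.get_state(); print(s["ee_pos"],s["time"])
# closing axis perpendicular to the bar, wrist turned least
for (x,y),a in zip([(.512,.268),(.54,.353)],A):
    for k in (-1,1): print(k,robot.ik([x,y,.024],down(a+k*np.pi/2)))
E
```

```text
[0.5156 0.2675 0.01  ] 0.03662034675016501 -0.43653665699194977
[0.5404 0.3534 0.01  ] 0.03819568157865835 0.11617188569884479
[0.5621 0.2723 0.2244] 5.2417
-1 [-0.8644  0.6398  0.4289  1.8773 -0.3918  0.7079 -2.2159]
1 [-0.4482  0.5993 -0.112   1.8625  0.0998  0.6852  0.516 ]
-1 [-0.8588  0.7127  0.3237  1.6962 -0.2997  0.7818 -1.8489]
1 [-0.4636  0.6988 -0.2259  1.6809  0.2052  0.7851  0.903 ]
```

```bash
python3 - <<'E'
from h import *
np.set_printoptions(precision=4,suppress=True)
robot.move_ptp([.5145,.268,.12],down(-.4365+np.pi/2))
i,im=snap("wrist","w2")
print(proj(i,[[.5156,.2675,.008],[.5404,.3534,.008],[.382,.335,.041]]),robot.get_state()["time"])
g=im.min(axis=2); print([int(x) for x in np.percentile(g[170:230,280:360],[5,50,80,90,95])])
E
```

```text
[[310.4338 203.4148]
 [417.9609 186.5975]
 [316.5709 -13.8628]] 5.9333
[91, 213, 219, 222, 231]
```

View pics/w2.png

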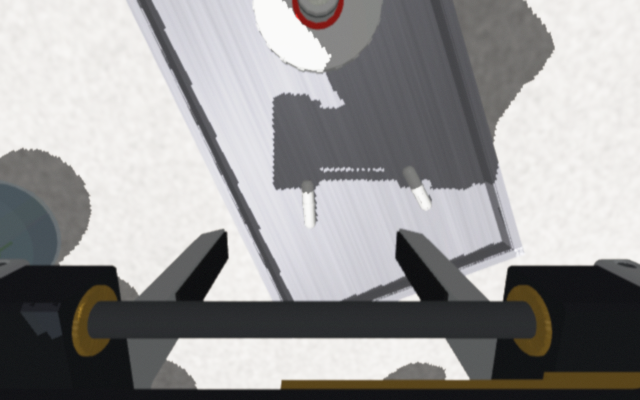

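Close view: bar 1 runs (307,182)–(310,226), between the fingers; bar 2 runs (408,168)–(428,208).

```bash
python3 - <<'E'
from h import *
np.set_printoptions(precision=4,suppress=True)
i=robot.camera_info("wrist")
for e in [((307,182),(310,226.5)),((408.5,167.5),(428,208.5))]:
    p,q=back(i,e[0],.010),back(i,e[1],.010); d=p-q; a=np.arctan2(d[1],d[0]); c=(p+q)/2
    print(c,np.linalg.norm(d),a)
    if e[0][0]==307: T=c,a
    else: np.savetxt("bar2.txt",[c[0],c[1],a])
c,a=T
a=(a+np.pi/2)%np.pi-np.pi/2
robot.gripper_to(.045)
R=down(a+np.pi/2)
robot.move_linear([c[0],c[1],.06],velocity=.2,frame=R)
hit=robot.move_linear([c[0],c[1],.0245],velocity=.08,threshold=8)
s=robot.get_state();print(hit,s["ee_pos"],s["force"])
robot.gripper_to(.004)
s=robot.get_state();print(s["opening"],s["grasp_force"])
robot.move_linear([c[0],c[1],.24],velocity=.25)
s=robot.get_state();print(s["opening"],s["grasp_force"],s["time"])
E
```

```text
[0.516 0.266 0.01 ] 0.03799487552924965 2.7642827058195456
[0.5419 0.3531 0.01  ] 0.038832610006084775 -3.0859773487577042
False [0.5159 0.2661 0.0242] [0.1558 0.6599 0.208 ]
0.009397602070069375 30.000267326831818
0.009115971412927837 29.999921321868896 9.525
```

```bash
python3 - <<'E'
from h import *
np.set_printoptions(precision=4,suppress=True)
robot.move_linear([.52,-.172,.25],velocity=.3,frame=down(-.32))
i,im=snap("wrist","w3")
s=robot.get_state();print(proj(i,[[.448,-.173,.12],[.594,-.172,.098]]),s["time"],s["qpos"],s["opening"])
E
```

```text
[[234.8984 226.4845]
 [386.5462 171.3867]] 11.2417 [ 0.0119  0.2601  0.2978  1.7879 -0.0849  1.1061  0.0211] 0.009350958073132857
```

View pics/w3.png

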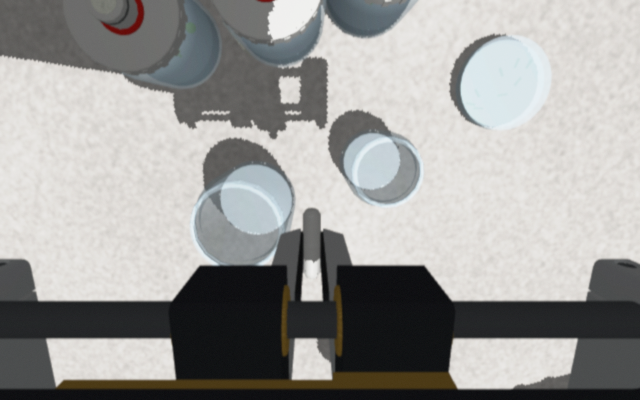

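Bar held in the fingers; wide rim ≈ (241,223), small rim ≈ (384,170), close to predictions. I'll fit the projected rim circles to the image edges.

```bash
python3 - <<'E'
from h import *
np.set_printoptions(precision=4,suppress=True)
i=robot.camera_info("wrist"); im=cv2.imread("pics/w3.png")
g=cv2.GaussianBlur(im.min(axis=2).astype(np.float32),(0,0),1)
th=np.linspace(0,2*np.pi,120,endpoint=False)
ov=im.copy()
def score(c,r,z):
    f=lambda r: cv2.remap(g,*[q.reshape(-1,1).astype(np.float32) for q in proj(i,np.c_[c[0]+r*np.cos(th),c[1]+r*np.sin(th),0*th+z]).T],cv2.INTER_LINEAR)
    return np.mean(np.clip(f(r-.002)-(f(r-.007)+f(r+.003))/2,-5,25))   # bright glass rim ring
out=[]
for n,x,y,r,z in [("wide",.448,-.173,.042,.12),("small",.594,-.172,.033,.098)]:
    best=max((score((x+dx,y+dy),r,z),x+dx,y+dy) for dx in np.arange(-.012,.0121,.001) for dy in np.arange(-.012,.0121,.001))
    print(n,best,back(i,{"wide":(241,223),"small":(384,170)}[n],z)); out.append(best[1:])
    P=proj(i,np.c_[best[1]+r*np.cos(th),best[2]+r*np.sin(th),0*th+z])
    cv2.polylines(ov,[P.round().astype(np.int32)],True,(0,0,255),1)
np.savetxt("jars.txt",out)
cv2.imwrite("pics/w3o.png",cv2.resize(ov[120:290,170:440],None,fx=2.8,fy=2.8))
E
```

```text
wide (np.float32(18.298576), np.float64(0.448), np.float64(-0.174)) [ 0.4544 -0.1717  0.12  ]
small (np.float32(20.550379), np.float64(0.596), np.float64(-0.175)) [ 0.5921 -0.1701  0.098 ]
```

View pics/w3o.png

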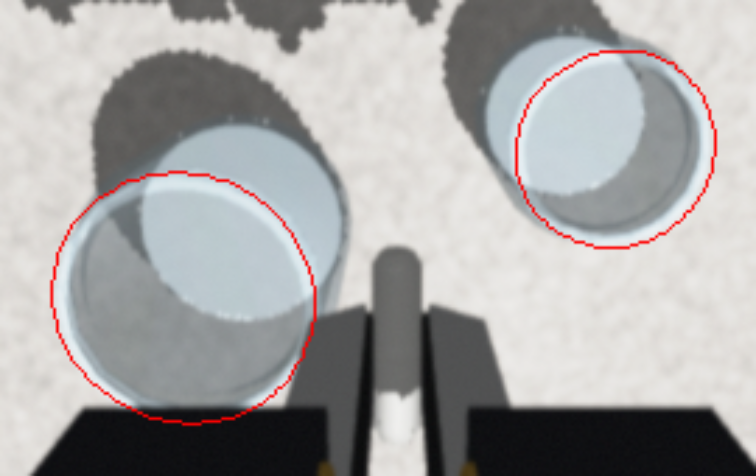

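```bash
cat >> h.py <<'E'
def drop(x,y,rim):
    robot.move_linear([x,y,rim+.06],velocity=.2)
    robot.move_linear([x,y,rim+.026],velocity=.1)
    robot.pause(.2)
    robot.gripper_to(.03); robot.pause(.5)
    robot.move_linear([x,y,.24],velocity=.3)
    s=robot.get_state(); print(s["ee_pos"],s["opening"],s["time"])
E
python3 - <<'E'
from h import *
np.set_printoptions(precision=4,suppress=True)
drop(.596,-.175,.098)
robot.move_linear([.52,-.172,.25],velocity=.3)
i,im=snap("wrist","w4")
x,y,a=np.loadtxt("bar2.txt"); a=(a+np.pi/2)%np.pi-np.pi/2
robot.gripper_to(.045)
robot.move_ptp([x,y,.14],down(a+np.pi/2))
s=robot.get_state(); print(s["time"],s["ee_pos"],s["qpos"],a)
snap("wrist","w5")
cv2.imwrite("pics/w45.png",cv2.vconcat([cv2.imread("pics/w4.png")[100:300,150:550],cv2.imread("pics/w5.png")[100:300,150:550]]))
E
```

```text
[ 0.5961 -0.175   0.2406] 0.029926397671782335 14.25
17.1167 [0.5427 0.3519 0.1402] [-0.4544  0.5509 -0.2334  1.623   0.1467  0.9846  0.8881] 0.055615304832088874
```

View pics/w45.png

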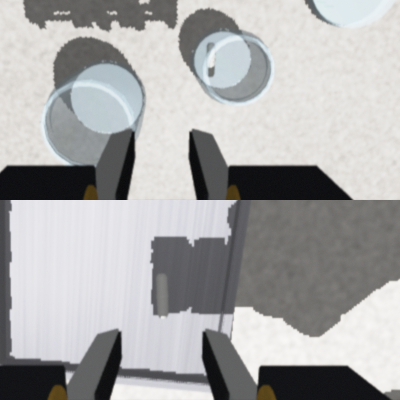

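Top: the bar lies in the small jar (≈(210,60) in the crop). Bottom: bar 2 is at (308,173)–(314,217) in the full frame, centred between the fingers.

```bash
python3 - <<'E'
from h import *
np.set_printoptions(precision=4,suppress=True)
i=robot.camera_info("wrist")
p,q=back(i,(308,173),.010),back(i,(314,217),.010); d=p-q; c=(p+q)/2
a=np.arctan2(d[1],d[0]); a=(a+np.pi/2)%np.pi-np.pi/2
print(c,np.linalg.norm(d),a)
assert np.hypot(c[0]-.542,c[1]-.353)<.008
robot.move_linear([c[0],c[1],.06],velocity=.2,frame=down(a+np.pi/2))
hit=robot.move_linear([c[0],c[1],.0245],velocity=.08,threshold=8)
robot.gripper_to(.004)
s=robot.get_state();print(hit,s["ee_pos"],s["opening"],s["grasp_force"])
robot.move_linear([c[0],c[1],.24],velocity=.25)
s=robot.get_state();print(s["opening"],s["grasp_force"],s["time"])
robot.move_linear([.448,-.174,.24],velocity=.3,frame=down(-.2))
drop(.448,-.174,.12)
# look back at the jars, then at the lid
robot.move_linear([.52,-.172,.25],velocity=.3)
snap("wrist","w6")
robot.gripper_to(.06)
robot.move_ptp([.384,.337,.20],down(.7))
i,im=snap("wrist","w7"); s=robot.get_state(); print(s["time"],s["ee_pos"],s["qpos"])
print(proj(i,[.384,.337,.041]))
cv2.imwrite("pics/w67.png",cv2.vconcat([cv2.imread("pics/w6.png")[100:300,150:550],cv2.resize(im[60:260,150:550],None,fx=1,fy=1)]))
E
```

```text
[0.5403 0.3514 0.01  ] 0.039931696509717556 0.1853064374615716
True [0.5397 0.3511 0.0223] 0.009677171242080633 31.09921657189261
0.009400910460728499 29.99992311000824 19.9
[ 0.4482 -0.174   0.2406] 0.03007627887019852 24.65
27.7083 [0.3848 0.3362 0.2   ] [-0.5644  0.2513 -0.2478  1.9133  0.0736  0.9857 -0.1475]
[[310.5696 190.3763]]
```

View pics/w67.png

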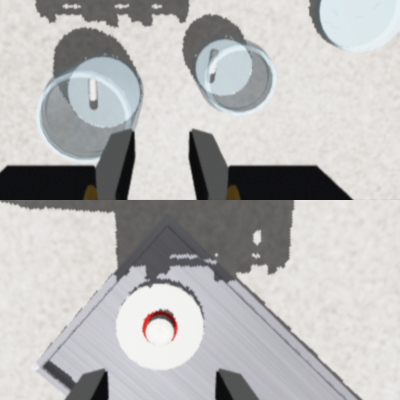

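Top: a bar lies in each jar ((93,95) and (212,68)). Bottom: port top at full-frame (309,190), lid disc centre ≈(310,186).

```bash
python3 - <<'E'
from h import *
np.set_printoptions(precision=4,suppress=True)
i=robot.camera_info("wrist")
p=back(i,(309,190),.041); l=back(i,(310,186),.019); print(p,l)
# jar shift check with the scene camera
_,im=snap("scene","s2"); a=cv2.imread("pics/scene0.png")
for n,(u,v) in {"wide":(238,190),"small":(264,235)}.items():
    f=lambda m: cv2.cvtColor(m[v-35:v+35,u-30:u+30],cv2.COLOR_BGR2GRAY).astype(np.float32)
    print(n,cv2.phaseCorrelate(f(a),f(im),cv2.createHanningWindow((60,70),cv2.CV_32F)))
c=p
robot.move_linear([c[0],c[1],.08],velocity=.2)
hit=robot.move_linear([c[0],c[1],.0405],velocity=.06,threshold=8)
robot.gripper_to(.01)
s=robot.get_state();print(hit,s["ee_pos"],s["opening"],s["grasp_force"])
robot.move_linear([c[0],c[1],.26],velocity=.2)
s=robot.get_state();print(s["ee_pos"],s["opening"],s["grasp_force"],s["force"],s["time"])
for p,v in ([.448,.03,.26],.2),([.448,-.174,.26],.15):
    q=robot.move_linear(p,velocity=v)
robot.move_linear([.448,-.174,.20],velocity=.1)
robot.pause(.3)
s=robot.get_state();print(s["ee_pos"],s["tool_rot"][:,2],s["opening"],s["time"])
a=snap("scene","s3")[1]; b=snap("side","d3")[1]
A=cv2.resize(a[120:240,190:290],(400,480)); B=cv2.resize(b[120:240,350:450],(400,480))
cv2.imwrite("pics/sd3.png",cv2.hconcat([A,B]))
E
```

```text
[0.3825 0.3364 0.041 ] [0.3834 0.3367 0.019 ]
wide ((-0.021547868650330315, 0.009752149468447158), 0.8553972089732135)
small ((0.05244255827965816, -0.049966515675095025), 0.8744155495255082)
False [0.3826 0.3364 0.0406] 0.027203878714404203 30.000506937503815
[0.3822 0.336  0.259 ] 0.0271903974923337 29.999909698963165 [-0.427   0.0114 -0.4902] 31.175
[ 0.4481 -0.174   0.2003] [ 0.0006 -0.0001 -1.    ] 0.027112425815064477 35.45
```

View pics/sd3.png

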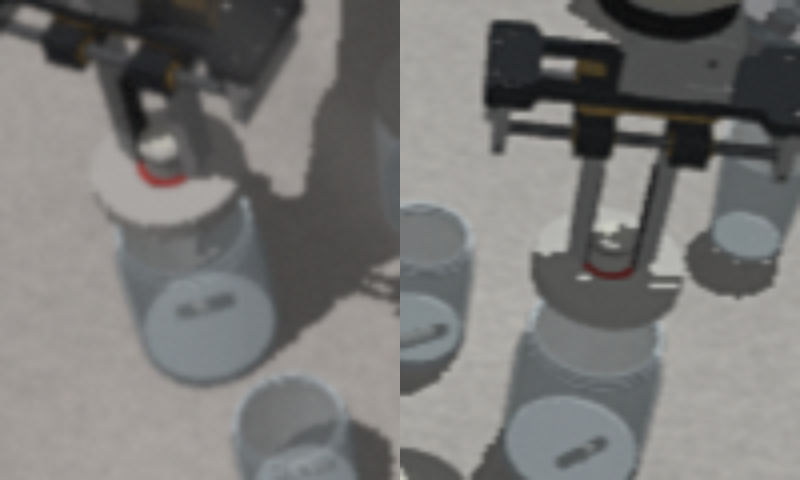

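The lid is held level above the wide jar, and both jars still contain their bars. Lid edge is 37.6 mm below the TCP, so I'll lower the TCP to 0.1695 (12 mm gap).

```bash
python3 - <<'E'
from h import *
np.set_printoptions(precision=4,suppress=True)
print(robot.move_linear([.448,-.174,.1695],velocity=.03,threshold=4))
robot.pause(.8)
s=robot.get_state();print(s["ee_pos"],s["tool_rot"][:,2],s["opening"],s["grasp_force"],s["force"],s["time"])
b,c=snap("side","d4"),snap("scene","s4")
# predicted outlines: lid lower edge (red) and jar rim (green)
th=np.linspace(0,2*np.pi,80); O=[]
for (i,im),(u,v) in ((b,(400,190)),(c,(236,180))):
    big=cv2.resize(im,None,fx=4,fy=4)
    for r,z,col in ((.045,s["ee_pos"][2]-.0376,(0,0,255)),(.042,.12,(0,255,0))):
        P=proj(i,np.c_[.448+r*np.cos(th),-.174+r*np.sin(th),0*th+z])*4+1.5
        cv2.polylines(big,[P.round().astype(np.int32)],True,col,1)
    O.append(big[v*4-240:v*4+240,u*4-200:u*4+200])
cv2.imwrite("pics/fin.png",cv2.hconcat(O))
E
```

```text
False
[ 0.448  -0.174   0.1695] [-0.0001  0.     -1.    ] 0.027477659259868146 29.99993920326233 [-0.2939  0.4811 -1.346 ] 37.5167
```

View pics/fin.png

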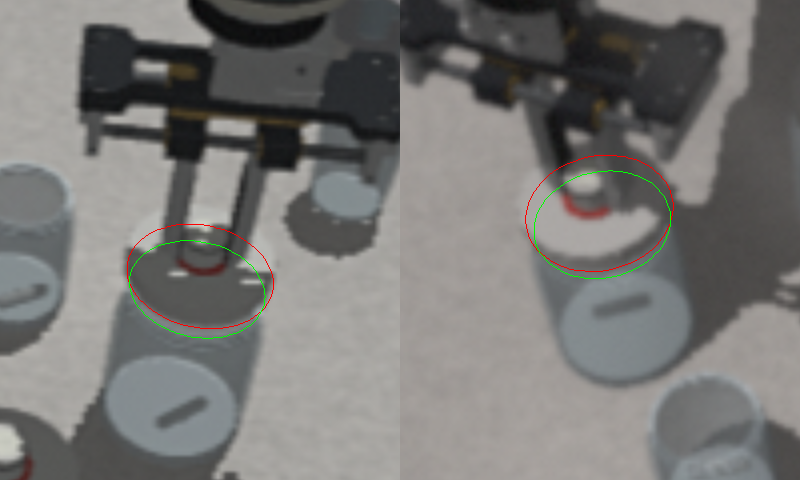

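The lid and rim outlines match their predictions in both views to within about 3 mm, the gap is clear and nothing is touching.

```bash
python3 -c "
from rig import robot
print(robot.sign_off())"
```

```text
the job is handed in; nothing more can be done
None
```

I handed the job in at about 37.5 s of the 72 s. Each open jar has a stir bar in it, and the gripper is holding the lid level about 12 mm above the wide jar's mouth, centred to within about 3 mm. No verdict came back on hand-in.

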